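Reset the sunken brightness knob of a microscope lamp supply

ROBOT

A 6-joint arm with a two-finger parallel gripper is mounted at the origin on the work surface. World frame = base frame: x ahead of the robot, y to its left, z up, the work surface at z = 0. Lengths are in mm, angles in degrees, forces in N, time in s.
With the tool pointing down it reaches from about 300 to 850 mm from the base axis. Payload 4.2 kg.
Tool frame: the origin (TCP) lies on the centre line of the jaws, within the pads' length; the fingertips stand 14 mm ahead of it and the grasp point (between the pads) lies 5 mm behind it; x points along the fingers, y is the direction in which the jaws open and shut, and the axes are right-handed (so a half turn about x gives the same grasp; the last joint's range is limited). The gripper opens to 91 mm and grips with 3 to 60 N. Pads are 32 mm wide; open, the fingers measure 118 mm over their backs; the gripper's body (76 mm by 178 mm) begins 60 mm behind the grasp point.
Start: joints at [71.963, 18.312, 89.639, -0, 72.044, -1.146], TCP at [167.067, 550.209, 227.976] pointing down, gripper open.
Joint ranges: [-177.97, 177.97], [-48.28, 115.42], [12.27, 149.76], [-77.06, 257.06], [2.81, 150.46], [-146.56, 146.56]. Speed limits (degrees/s): [147.25, 147.25, 180, 180, 180, 180].

INTERFACE

Orientations are given as [roll, pitch, yaw] about the fixed x, y, z axes, in that order (R = Rz(yaw) Ry(pitch) Rx(roll)).
In Python, from workcell import readout, optics, env gives the robot as it stands.
- The arm moves only by the shell command python3 -m creep 'ROWS' [OPENING] [FORCE]. ROWS is JSON, a list of rows, each an object with "translation": the shift along the world's x, y, z in cm, a list of three; "delta_rot": the turn, a rotation vector about the world's x, y, z in rad, a list of three. In form: [{"translation": [dx, dy, dz], "delta_rot": [rx, ry, rz]}, ...]. A call has 1 to 5 rows; each row shifts and turns the commanded pose from where the row before left it; what a row does not reach is not made up. A row lasts 1/12 s, in which the tool goes at most 41.7 mm and 7.16 degrees, less where a joint would pass 70% of its speed; a pose out of reach is approached as far as the arm can. A call with a gripper value outside its range is refused whole. OPENING is the gripper's target within -1 to 1 (fully open at 1, half-way at 0, shut at -1), set as the call begins (- or left out, the last holds). The fingers move at their own pace and stop on an object; FORCE is the grip in N (left out, the last holds). Time passes only in rows, so rows that do not move let the fingers close. It gives the time, the measured TCP pose, the force and the opening at its end, in the units of the state.
- readout.state(): the state, without advancing time (a new reading comes with each control period).
- optics.grab_frame(name): name is "side" or "top" or "wrist"; returns (picture, depth): 400x640x3 uint8, red, green, blue; 400x640 float32, mm along the optical axis (not along the pixel's ray), 0 where there is no reading.
- optics.camera_params(name): a dict with "mtx" (3x3 intrinsics, pixels), "R" (3x3) and "t" (3): a world point X has camera coordinates R X + t. Camera axes: x right, y down, z forward; pixel columns grow to the right and rows downward; lengths in mm; the calibration is good to about 2 mm. The wrist camera is an equidistant fisheye: a pixel r from the principal point sees the ray r / f radians off the axis. A picture is of the moment at which its call begins: read the wrist's pose just before it. camera_params takes no time and is no camera call; for the wrist camera it gives the pose at the moment of the call.
- env.job_done(): hands the job in, once; it reports no verdict.
The state is a dict: "time_s": time; "qpos": joint angles; "qvel": joint speeds; "effort": joint torques, N m; "ee_pos": TCP position; "ee_rot": TCP orientation; "force": force on the tool from outside, world axes, zero at the start; "torque": the same for the moment, N m; "gripper_width": finger opening in mm.
Only numpy, scipy, OpenCV 4.12 (cv2) and the standard library are available. Lean on these libraries where they do the work, as an engineer would, in place of code of your own. Each camera call takes 0.05 s, during which the arm holds its last target.

TASK

The microscope lamp supply on the bench has its brightness knob sunk in a round well under a sliding clear guard. Slide the guard open, turn the knob clockwise until its white pointer points at the middle of the green mark on the scale, then slide the guard fully shut again so that pupils cannot disturb the setting. Leave the slide box, the specimen jar and the petri dish where they are.

Things in the scene. Friction and masses are not known exactly. Their poses are not given: they have to be found in the camera images.
- lamp_supply: Cream and grey box fixed to the bench, 160 (its x) x 270 (its y) mm, top face 80 mm up. Origin: centre of underside. In its top a round well, 80 mm diameter, 36 mm deep, axis at x 0, y -55 mm. On the top, rails 9 mm high, 12 mm wide along y at x = +/-62 mm and a like stop bar at y = -124 mm; the guard runs between them.
- guard (a joint): Clear plate, 108 (x) x 104 (y) x 5 mm, upper side 7.5 mm above the supply's top face. Value in m along the supply's +y: 0 fully shut over the well (stop), 0.105 fully open (stop; its edge is then 14 mm clear of the well). Starts 0 to 20 mm open. About 1.5 N of friction; stays where it is left.
- guard_grip (a point): Point inside the orange upright grip fin on the guard's +y side, 42 mm from the guard's centre; 22 mm above the plate's upper side, 12 mm below the fin's top, 29.5 mm above the supply's top face. The fin is 70 mm long (supply's x), 12 mm thick (supply's y), 34 mm high. Axes as the supply's.
- trim_knob (a joint): Knob angle in rad, grows as the knob turns clockwise seen from above; range 0 to 4.0. It stays where it is left (friction about 0.04 N m).
- knob_grip (a point): On the knob's (and well's) vertical axis, 21 mm above the well's floor, 15 mm below the supply's top face. The knob is a dark bar 48 mm long, 16 mm thick, its top 6 mm below the top face, on a 50 mm disc 7.5 mm above the well's floor. 32 mm between the bar's flat sides and the well's wall. x axis: along the bar to its pointer; z up.
- pointer (a point): Point on the knob's white pointer line, on the bar's top, 20 mm from the knob's axis. Its x axis is the direction in which the pointer points (level, away from the knob's axis); z up.
- scale_ring: Ring of grey scale ticks printed on the top face round the well, radius 42 to 52 mm, seen through the guard. Origin: on the well's axis at the height of the top face. Its x axis points from the well's axis to the middle of the green mark; z up. Its angle about the well differs from one start to the next. It cannot be moved.
- green_mark (a point): Middle of the green mark on the scale, 46.5 mm from the well's axis, at the top face; the mark is 11.5 mm wide along the scale. From the start the pointer reaches it clockwise after 0.6 to 2.0 rad.
- slide_box: Bystander: loose flat black slide box with a pale yellow label, 100 x 180 x 37 mm. Origin: centre of its underside.
- specimen_jar: Bystander: loose amber jar with a white cap, 64 mm in diameter, 100 mm high. Origin: centre of its underside. Further to the right (y below -0.5 m) stands a fixed microscope, 430 mm high; keep clear of it.
- petri_dish: Bystander: loose glass petri dish, 96 mm in diameter, 18 mm high. Origin: centre of its underside.

How it is judged (in metres and radians):
On the way, in this order (a step that is already met when the one before it is completed fails the run):
1. the guard is slid open (over 60 mm) (value of joint guard above 0.06 m), for 0.2 s.
2. the white pointer points at the green mark while the guard is open (y of pointer in the frame of scale_ring between -0.0027 and 0.0027 m and x of pointer in the frame of scale_ring above 0.015 m and value of joint guard above 0.06 m), for 0.3 s.
At the end, for the whole second after the job is handed in: The pointer points at the green mark (20 mm from the axis it is within 2.7 mm sideways of the line to the mark's middle, about 8 degrees), the guard is within 5 mm of fully shut and at rest, and the slide box, jar and dish are within 20 mm of where they stood (y of pointer in the frame of scale_ring between -0.0027 and 0.0027 m and x of pointer in the frame of scale_ring above 0.015 m and value of joint guard below 0.005 m and velocity of joint guard between -0.01 and 0.01 m/s and distance of each of slide_box, specimen_jar, petri_dish from where it was at the start of the episode below 0.02 m); the robot touches nothing.
It fails at once if the slide box is shifted by more than 20 mm (distance of slide_box from where it was at the start of the episode above 0.02 m).
It fails at once if the specimen jar is shifted by more than 20 mm (distance of specimen_jar from where it was at the start of the episode above 0.02 m).
It fails at once if the petri dish is shifted by more than 20 mm (distance of petri_dish from where it was at the start of the episode above 0.02 m).
It also fails if it takes over 72 s, if anything falls off the work surface, if the arm or the gripper's body presses on something with over 40 N, if the wrist force passes 120 N, or if a joint passes its speed limit or range.

## Working session

There is one attempt and no reset: what is moved stays moved. The work goes in short steps, Python scripts to look and compute and a shell command to move; the robot and the scene stay as the last step left them, time stands still between calls to the robot, and variables do not carry over. Pictures are saved under pics/ and viewed, and the job is handed in when it is done.

```bash
mkdir -p pics; ls
python3 - <<'E'
from workcell import readout, optics, env
import cv2, numpy as np
s=readout.state(); print(s['time_s'],s['ee_pos'],s['ee_rot'],s['gripper_width'])
for n in('top','side'):
    p=optics.camera_params(n); print(n,np.round(p['mtx'],1).tolist(),np.round(p['R'],3).tolist(),np.round(p['t'],1).tolist())
    im,d=optics.grab_frame(n); cv2.imwrite(f'pics/{n}0.png',im[...,::-1]); np.savez(f'{n}0.npz',im=im,d=d)
E
```

```text
pics
0.0 [166.92783155 549.74700806 227.1434384 ] [ -91.2801403    89.90163324 -108.1737752 ] 91.57792431380862
top [[400.6, 0.0, 317.9], [0.0, 400.6, 199.2], [0.0, 0.0, 1.0]] [[-0.024, -1.0, -0.004], [-0.991, 0.025, -0.133], [0.133, 0.001, -0.991]] [35.0, 611.0, 1102.8]
side [[365.1, 0.0, 316.9], [0.0, 365.1, 203.6], [0.0, 0.0, 1.0]] [[0.909, -0.417, 0.01], [-0.277, -0.623, -0.731], [0.311, 0.662, -0.682]] [-541.6, 263.9, 1033.9]
```

View pics/top0.png

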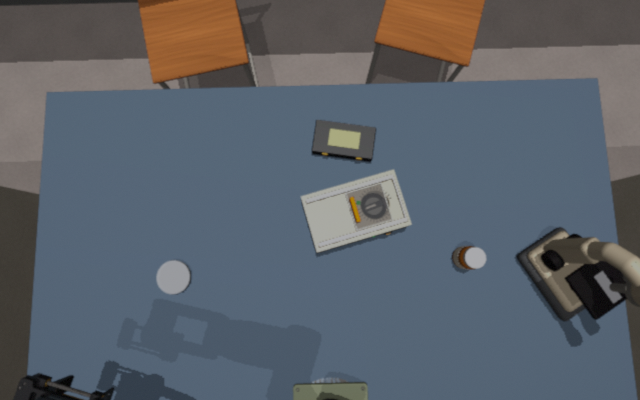

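View pics/side0.png

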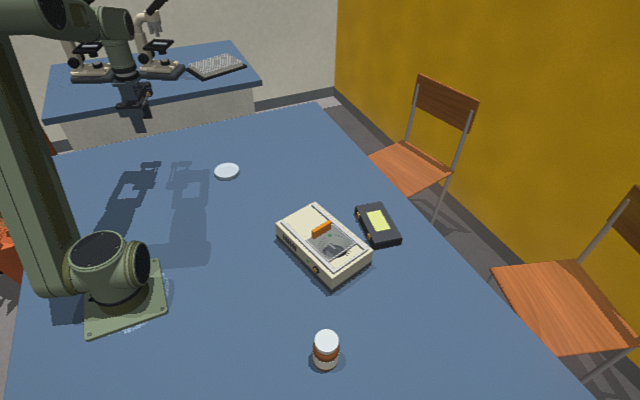

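Top view: the supply is centred near (356,211), orange fin near (354,209) and knob near (374,206). The slide box is at (344,141), jar at (472,258) and dish at (173,277). Next I'll zoom in and measure.

```bash
cat > h.py <<'E'
from workcell import readout, optics, env
import cv2, numpy as np
def rayplane(n,uv,z,p=None):
    p=p or optics.camera_params(n); K,R,t=[np.array(p[k],float) for k in('mtx','R','t')]
    uv=np.atleast_2d(np.array(uv,float))
    if n=='wrist':
        x=(uv[:,0]-K[0,2])/K[0,0]; y=(uv[:,1]-K[1,2])/K[1,1]; r=np.hypot(x,y)+1e-12
        d=np.c_[np.sin(r)*x/r,np.sin(r)*y/r,np.cos(r)]
    else: d=np.c_[(uv[:,0]-K[0,2])/K[0,0],(uv[:,1]-K[1,2])/K[1,1],np.ones(len(uv))]
    D=d@R; C=-R.T@t
    return C+D*((z-C[2])/D[:,2])[:,None]
def proj(n,X,p=None):
    p=p or optics.camera_params(n); K,R,t=[np.array(p[k],float) for k in('mtx','R','t')]
    c=np.atleast_2d(X)@R.T+t
    if n=='wrist':
        rr=np.hypot(c[:,0],c[:,1])+1e-12; th=np.arctan2(rr,c[:,2]); q=np.c_[c[:,0]/rr*th,c[:,1]/rr*th]
    else: q=c[:,:2]/c[:,2:]
    return np.c_[q[:,0]*K[0,0]+K[0,2],q[:,1]*K[1,1]+K[1,2]]
E
python3 - <<'E'
from h import *
im=np.load('top0.npz')['im'];
c=im[160:265,290:425]; cv2.imwrite('pics/topz.png',cv2.resize(c,None,fx=5.5,fy=5.5,interpolation=cv2.INTER_CUBIC)[...,::-1])
hsv=cv2.cvtColor(im,cv2.COLOR_RGB2HSV)
m=((hsv[...,0]>8)&(hsv[...,0]<25)&(hsv[...,1]>170)&(hsv[...,2]>120)).astype(np.uint8); m[:160]=0;m[260:]=0;m[:,:300]=0;m[:,420:]=0
ys,xs=np.nonzero(m); print('fin',len(xs),xs.mean(),ys.mean(),rayplane('top',[xs.mean(),ys.mean()],121))
# supply: cream mask
m=((hsv[...,2]>130)&(hsv[...,1]<70)).astype(np.uint8); m[:165]=0;m[262:]=0;m[:,:295]=0;m[:,418:]=0
cs,_=cv2.findContours(m,cv2.RETR_EXTERNAL,cv2.CHAIN_APPROX_NONE); c=max(cs,key=cv2.contourArea)
w=rayplane('top',c[:,0,:],80)[:,:2].astype(np.float32); r=cv2.minAreaRect(w); print(r)
p=optics.camera_params('wrist'); print(np.array(p['mtx']).round(1).tolist(),np.round(p['R'],3).tolist(),np.round(-np.array(p['R']).T@p['t'],1))
E
```

```text
fin 107 354.5607476635514 209.16822429906543 [[571.95364045 -76.20286485 121.        ]]
((574.599365234375, -82.549072265625), (162.02313232421875, 273.17108154296875), 14.91987419128418)
[[309.7, 0.0, 324.9], [0.0, 309.7, 200.0], [0.0, 0.0, 1.0]] [[0.291, 0.957, -0.002], [0.925, -0.281, 0.255], [0.243, -0.075, -0.967]] [ 97.3 571.2 383.7]
```

View pics/topz.png

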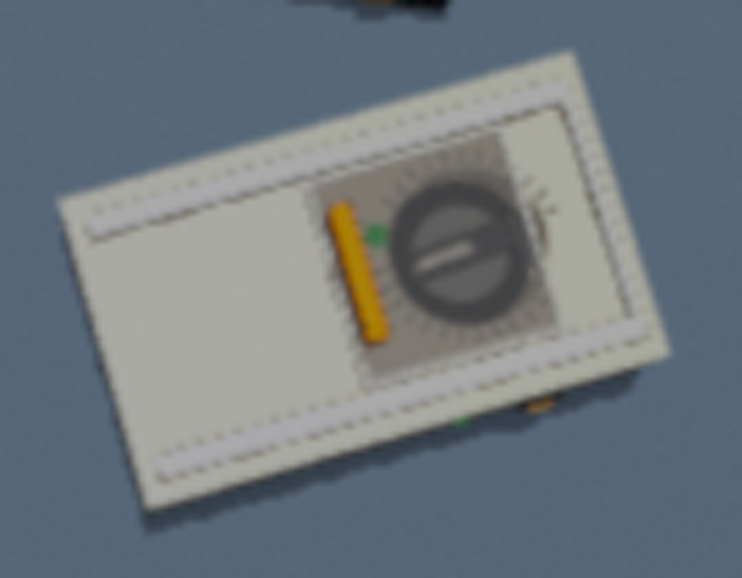

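Pointer end reads at zoom (415,268), which is left and slightly down. Green is at zoom (376,236), so a small clockwise turn is needed. The guard is about 20 mm open. Supply centre is (574.6,-82.5) with yaw about 15°. Next I'll work out the move.

```bash
cat >> h.py <<'E'
from scipy.spatial.transform import Rotation as Ro
def tool():
    s=readout.state(); M=Ro.from_euler('xyz',s['ee_rot'],degrees=True).as_matrix(); return s,M
def show(tgt=None,jaw=None):
    s,M=tool(); p=np.array(s['ee_pos']); ang=np.degrees(np.arctan2(M[1,1],M[0,1]))
    print('t',s['time_s'],'p',p.round(1),'x',M[:,0].round(3),'jaw',round(ang,2),'q6',s['qpos'][5],'F',np.round(s['force'],1),'w',round(s['gripper_width'],1))
    if tgt is not None: print('go cm',((np.array(tgt)-p)/10).round(2))
    if jaw is not None:
        d=(jaw-ang+90)%180-90; print('turn deg',round(d,2),'rad',round(np.radians(d),4))
        # levelling
    v=np.cross(M[:,0],[0,0,-1]); print('level rotvec',v.round(4))
E
python3 -c "
from h import *
show([572,-76,180],104.9)"
```

```text
t 0.1 p [166.9 549.8 227.2] x [-0.    -0.002 -1.   ] jaw 73.11 q6 -1.1459224938312043 F [ 0.1  0.  -0.5] w 91.0
go cm [ 40.51 -62.58  -4.72]
turn deg 31.79 rad 0.5548
level rotvec [ 0.0015 -0.0005  0.    ]
```

```bash
R='{"translation":[2.02,-3.13,-0.2],"delta_rot":[0,0,0.0277]}'
python3 -m creep '[{"translation":[2.02,-3.13,-0.2],"delta_rot":[0,0,0.0277]},{"translation":[2.02,-3.13,-0.2],"delta_rot":[0,0,0.0277]},{"translation":[2.02,-3.13,-0.2],"delta_rot":[0,0,0.0277]},{"translation":[2.02,-3.13,-0.2],"delta_rot":[0,0,0.0277]},{"translation":[2.02,-3.13,-0.2],"delta_rot":[0,0,0.0277]}]' 1
python3 -m creep '[{"translation":[2.02,-3.13,-0.2],"delta_rot":[0,0,0.0277]},{"translation":[2.02,-3.13,-0.2],"delta_rot":[0,0,0.0277]},{"translation":[2.02,-3.13,-0.2],"delta_rot":[0,0,0.0277]},{"translation":[2.02,-3.13,-0.2],"delta_rot":[0,0,0.0277]},{"translation":[2.02,-3.13,-0.2],"delta_rot":[0,0,0.0277]}]'
python3 -m creep '[{"translation":[2.02,-3.13,-0.2],"delta_rot":[0,0,0.0277]},{"translation":[2.02,-3.13,-0.2],"delta_rot":[0,0,0.0277]},{"translation":[2.02,-3.13,-0.2],"delta_rot":[0,0,0.0277]},{"translation":[2.02,-3.13,-0.2],"delta_rot":[0,0,0.0277]},{"translation":[2.02,-3.13,-0.2],"delta_rot":[0,0,0.0277]}]'
python3 -c "
from h import *
show([572,-76,210],104.9)"
```

```text
time_s: 0.52
ee_pos: [268.4, 392.0, 217.5]
ee_rot: [-108.7, 90.0, -117.6]
force: [0.4, 1.2, 0.2]
gripper_width: 91.4
time_s: 0.93
ee_pos: [369.4, 235.4, 207.7]
ee_rot: [-173.4, 90.0, -174.3]
force: [0.8, 0.7, 0.1]
gripper_width: 91.2
time_s: 1.35
ee_pos: [470.5, 78.9, 197.7]
ee_rot: [151.7, 90.0, 158.6]
force: [0.3, 0.1, 1.2]
gripper_width: 91.6
t 1.35 p [470.5  78.9 197.7] x [-0.  0. -1.] jaw 96.98 q6 -88.85655759330145 F [0.3 0.1 1.2] w 91.6
go cm [ 10.15 -15.49   1.23]
turn deg 7.92 rad 0.1383
level rotvec [-0.0002 -0.0005 -0.    ]
```

Tracking is good. I'll stop above the fin and take a wrist picture.

```bash
python3 -m creep '[{"translation":[2.03,-3.1,0.24],"delta_rot":[0,0,0.0277]},{"translation":[2.03,-3.1,0.24],"delta_rot":[0,0,0.0277]},{"translation":[2.03,-3.1,0.24],"delta_rot":[0,0,0.0277]},{"translation":[2.03,-3.1,0.24],"delta_rot":[0,0,0.0277]},{"translation":[2.03,-3.1,0.24],"delta_rot":[0,0,0.0277]}]'
python3 -m creep '[{"translation":[0,0,0],"delta_rot":[0,0,0]}]'
python3 - <<'E'
from h import *
show([572,-76,210],104.9)
p=optics.camera_params('wrist'); im,d=optics.grab_frame('wrist'); np.savez('w1.npz',im=im,d=d,mtx=p['mtx'],R=p['R'],t=p['t'])
cv2.imwrite('pics/w1.png',im[...,::-1])
E
```

```text
time_s: 1.77
ee_pos: [572.0, -76.0, 209.7]
ee_rot: [140.9, 89.9, 155.8]
force: [0.6, 0.6, 0.4]
gripper_width: 91.4
time_s: 1.85
ee_pos: [575.0, -79.6, 209.6]
ee_rot: [-59.1, 89.8, -44.4]
force: [0.9, -0.3, 0.3]
gripper_width: 91.0
t 1.85 p [575.  -79.6 209.6] x [ 0.003 -0.003 -1.   ] jaw 104.65 q6 -113.53767025994925 F [ 0.9 -0.3  0.3] w 91.0
go cm [-0.3   0.36  0.04]
turn deg 0.25 rad 0.0043
level rotvec [0.003 0.003 0.   ]
```

View pics/w1.png

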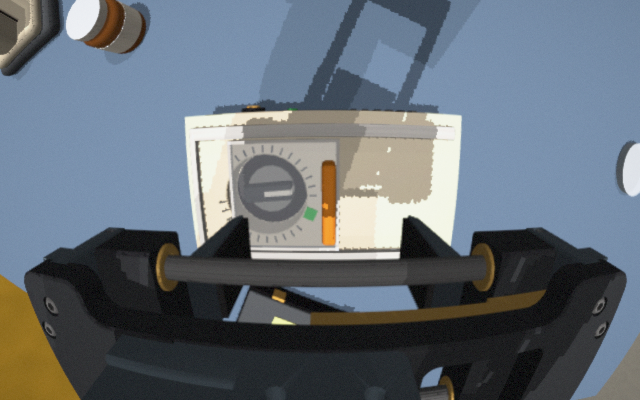

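Wrist view: knob around (268,188), pointer line ending near (292,194), green at (311,214), fin from (328,160) to (329,246). Turning these into positions.

```bash
cat > m.py <<'E'
from h import *
import sys
def measure(f,zoom=None):
    q=np.load(f); im=q['im']; p={k:q[k] for k in('mtx','R','t')}
    hsv=cv2.cvtColor(im,cv2.COLOR_RGB2HSV); H,S,V=[hsv[...,i] for i in range(3)]
    def big(m):
        n,l,s,c=cv2.connectedComponentsWithStats(m.astype(np.uint8)); i=1+np.argmax(s[1:,4]); return l==i,c[i],s[i]
    box=np.zeros(H.shape,bool); box[100:260,190:470]=1
    m,c,s=big((H>8)&(H<22)&(S>190)&box&(V>100)); ys,xs=np.nonzero(m)
    w=rayplane('wrist',np.c_[xs,ys],121.5,p)[:,:2]; print('fin px',c.round(1),cv2.minAreaRect(w.astype(np.float32)))
    m,c,s=big((H>50)&(H<85)&(S>90)&box); g=rayplane('wrist',[c],80,p)[0]; print('green',c.round(1),s[4],g.round(1))
    if zoom: 
        y0,y1,x0,x1=zoom; cv2.imwrite('pics/z_'+f[:-4]+'.png',cv2.resize(im[y0:y1,x0:x1],None,fx=6,fy=6,interpolation=cv2.INTER_CUBIC)[...,::-1])
    return im,hsv,p,g
if __name__=='__main__': measure(sys.argv[1],(135,250,220,345))
E
python3 m.py w1.npz
```

```text
fin px [328.5 202.8] ((569.527587890625, -77.4599380493164), (69.25618743896484, 9.370598793029785), 14.556857109069824)
green [309.9 213.5] 98 [594.5 -89.3  80. ]
```

View pics/z_w1.png

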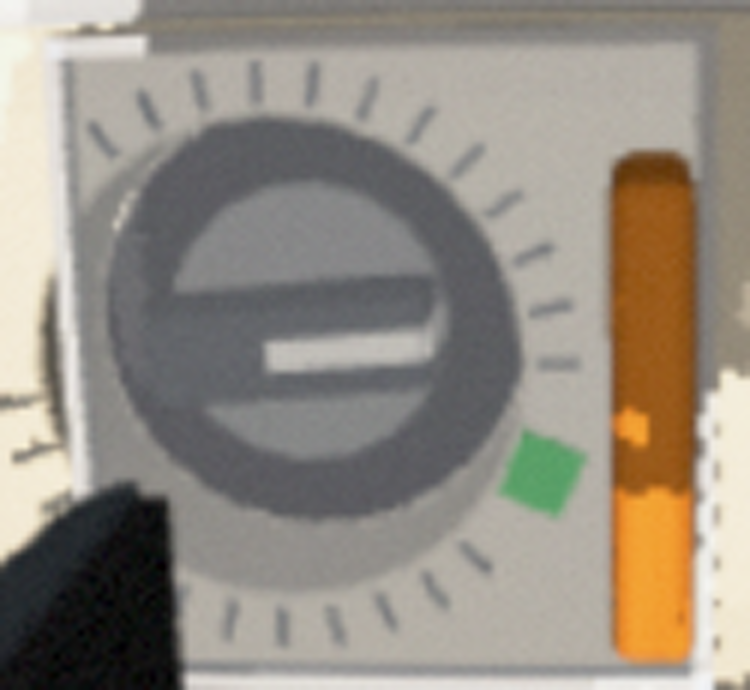

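```bash
python3 -m creep '[{"translation":[-0.45,0.26,-2.0],"delta_rot":[0,0,0]},{"translation":[0,0,-3.2],"delta_rot":[0,0,0]},{"translation":[0,0,-3.2],"delta_rot":[0,0,0]},{"translation":[0,0,-1.95],"delta_rot":[0,0,0]},{"translation":[0,0,0],"delta_rot":[0,0,0]}]'
python3 -m creep '[{"translation":[0,0,0],"delta_rot":[0,0,0]},{"translation":[0,0,0],"delta_rot":[0,0,0]},{"translation":[0,0,0],"delta_rot":[0,0,0]},{"translation":[0,0,0],"delta_rot":[0,0,0]},{"translation":[0,0,0],"delta_rot":[0,0,0]}]' -1 12
python3 -c "
from h import *
show([570,-77,106],104.9)"
```

```text
time_s: 2.32
ee_pos: [564.9, -70.6, 103.7]
ee_rot: [158.3, 89.7, 173.2]
force: [0.3, -0.6, -0.5]
gripper_width: 91.3
time_s: 2.73
ee_pos: [567.2, -71.5, 107.0]
ee_rot: [-12.3, 90.0, 2.6]
force: [-0.1, -0.3, 0.6]
gripper_width: 60.6
t 2.7333 p [567.2 -71.5 107. ] x [ 0.001  0.    -1.   ] jaw 104.86 q6 -113.20845939752051 F [-0.1 -0.3  0.6] w 60.6
go cm [ 0.28 -0.55 -0.1 ]
turn deg 0.04 rad 0.0008
level rotvec [-0.      0.0007  0.    ]
```

```bash
python3 -m creep '[{"translation":[0.28,-0.55,-0.1],"delta_rot":[0,0,0]},{"translation":[0,0,0],"delta_rot":[0,0,0]},{"translation":[0,0,0],"delta_rot":[0,0,0]},{"translation":[0,0,0],"delta_rot":[0,0,0]},{"translation":[0,0,0],"delta_rot":[0,0,0]}]'
python3 -m creep '[{"translation":[0,0,0],"delta_rot":[0,0,0]},{"translation":[0,0,0],"delta_rot":[0,0,0]},{"translation":[0,0,0],"delta_rot":[0,0,0]},{"translation":[0,0,0],"delta_rot":[0,0,0]},{"translation":[0,0,0],"delta_rot":[0,0,0]}]'
python3 -m creep '[{"translation":[0,0,0],"delta_rot":[0,0,0]},{"translation":[0,0,0],"delta_rot":[0,0,0]},{"translation":[0,0,0],"delta_rot":[0,0,0]}]'
python3 -c "
from h import *
show([570,-77,106],104.9)"
```

```text
time_s: 3.15
ee_pos: [569.8, -77.3, 105.4]
ee_rot: [127.3, 90.0, 142.1]
force: [-1.1, 0.1, -0.5]
gripper_width: 27.3
time_s: 3.57
ee_pos: [569.9, -77.3, 105.4]
ee_rot: [-117.5, 90.0, -102.6]
force: [0.0, -0.5, 0.1]
gripper_width: 11.5
time_s: 3.82
ee_pos: [569.9, -77.3, 105.5]
ee_rot: [-105.4, 90.0, -90.5]
force: [0.4, -1.5, -0.7]
gripper_width: 11.9
t 3.8167 p [569.9 -77.3 105.5] x [-0. -0. -1.] jaw 104.86 q6 -113.71966885367027 F [ 0.4 -1.5 -0.7] w 11.9
go cm [0.01 0.03 0.05]
turn deg 0.04 rad 0.0007
level rotvec [ 0.0002 -0.      0.    ]
```

```bash
python3 -m creep '[{"translation":[-0.2,0.77,0],"delta_rot":[0,0,0]},{"translation":[-0.41,1.55,0],"delta_rot":[0,0,0]},{"translation":[-0.54,2.03,0],"delta_rot":[0,0,0]},{"translation":[-0.54,2.03,0],"delta_rot":[0,0,0]},{"translation":[-0.36,1.35,0],"delta_rot":[0,0,0]}]'
python3 -m creep '[{"translation":[0,0,0],"delta_rot":[0,0,0]},{"translation":[0,0,0],"delta_rot":[0,0,0]},{"translation":[0,0,0],"delta_rot":[0,0,0]}]'
python3 -c "
from h import *
show([570,-77,106],104.9)"
```

```text
time_s: 4.23
ee_pos: [548.8, 1.8, 105.5]
ee_rot: [54.4, 90.0, 69.3]
force: [0.0, -1.9, -1.5]
gripper_width: 12.0
time_s: 4.48
ee_pos: [549.2, 0.2, 105.5]
ee_rot: [123.6, 90.0, 138.5]
force: [-1.2, 1.2, -0.2]
gripper_width: 11.9
t 4.4833 p [5.492e+02 2.000e-01 1.055e+02] x [-0.001  0.001 -1.   ] jaw 104.86 q6 -106.06998998521534 F [-1.2  1.2 -0.2] w 11.9
go cm [ 2.08 -7.72  0.05]
turn deg 0.04 rad 0.0007
level rotvec [-0.0005 -0.0006 -0.    ]
```

```bash
python3 -m creep '[{"translation":[0,0,0],"delta_rot":[0,0,0]},{"translation":[0,0,0],"delta_rot":[0,0,0]},{"translation":[0,0,0],"delta_rot":[0,0,0]},{"translation":[0,0,0],"delta_rot":[0,0,0]}]' 1
python3 -m creep '[{"translation":[0,0,2],"delta_rot":[0,0,0]},{"translation":[0,0,3.5],"delta_rot":[0,0,0]},{"translation":[0.7,-2.5,2.8],"delta_rot":[0,0,0]},{"translation":[0.8,-3,2.2],"delta_rot":[0,0,0]},{"translation":[0.6,-2.5,0],"delta_rot":[0,0,0]}]'
python3 -m creep '[{"translation":[0,0,0],"delta_rot":[0,0,0]},{"translation":[0,0,0],"delta_rot":[0,0,0]},{"translation":[0,0,0],"delta_rot":[0,0,0]},{"translation":[0,0,0],"delta_rot":[0,0,0]},{"translation":[0,0,0],"delta_rot":[0,0,0]}]'
python3 - <<'E'
from h import *
show([589,-136,210],15)
p=optics.camera_params('wrist'); im,d=optics.grab_frame('wrist'); np.savez('w2.npz',im=im,d=d,mtx=p['mtx'],R=p['R'],t=p['t'])
cv2.imwrite('pics/w2.png',im[...,::-1])
E
python3 m.py w2.npz
```

```text
time_s: 4.82
ee_pos: [549.6, -0.5, 105.5]
ee_rot: [-39.2, 90.0, -24.4]
force: [-0.2, 0.9, 0.2]
gripper_width: 35.5
time_s: 5.23
ee_pos: [573.5, -81.8, 216.2]
ee_rot: [-26.7, 89.4, -11.8]
force: [1.3, -0.2, 0.3]
gripper_width: 69.2
time_s: 5.65
ee_pos: [569.9, -78.9, 209.9]
ee_rot: [143.7, 89.9, 158.6]
force: [0.4, -0.2, 0.1]
gripper_width: 90.8
t 5.65 p [569.9 -78.9 209.9] x [-0.001  0.001 -1.   ] jaw 104.92 q6 -113.96325989922633 F [ 0.4 -0.2  0.1] w 90.8
go cm [ 1.91 -5.71  0.01]
turn deg -89.92 rad -1.5693
level rotvec [-0.0006 -0.0014 -0.    ]
fin px [419.8 193.4] ((536.6790771484375, -4.188232421875), (47.448692321777344, 14.457183837890625), 22.5101375579834)
green [306.6 218.5] 112 [594.8 -90.   80. ]
```

View pics/w2.png

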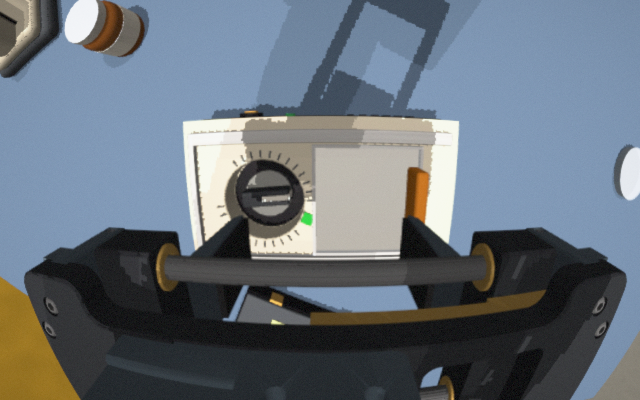

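View pics/z_w2.png

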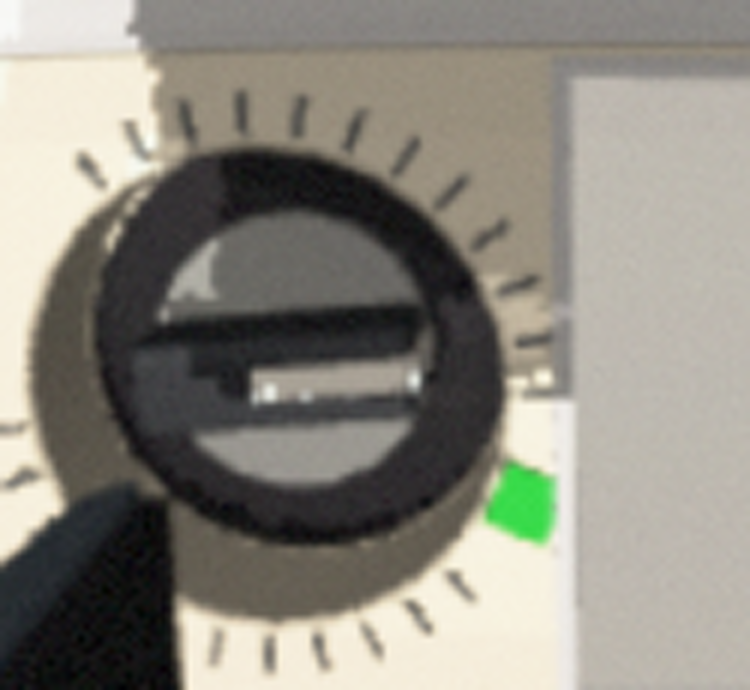

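Guard is open and the knob is uncovered. In the zoom, the rim points are visible, and the pointer line runs from (252,388) to (424,374). Green is at (520,500), cut slightly by the guard edge.

Run:
```python
from h import *
from scipy.optimize import least_squares
def P(f):
    q=np.load(f); return {k:q[k] for k in('mtx','R','t')}
def z(f,pts,h): 
    pts=np.array(pts,float); return rayplane('wrist',np.c_[219.6+pts[:,0]/6,134.6+pts[:,1]/6],h,P(f))[:,:2]
rim=z('w2.npz',[(33,350),(45,440),(62,490),(205,610),(280,619),(350,608),(400,585),(480,500),(503,400),(485,290),(430,205),(290,150),(220,152),(75,235)],80)
r=least_squares(lambda a:np.hypot(*(rim-a[:2]).T)-a[2],[589,-136,40],loss='soft_l1'); print('rim',r.x.round(1),r.fun.round(1)); c=r.x[:2]
def a(v): return np.degrees(np.arctan2(v[1],v[0]))
for f,pl,g in(('w1.npz',[(268,357),(435,342)],(594.5,-89.3)),('w2.npz',[(252,387),(424,374)],(594.8,-90))):
    w=z(f,pl,74); print(f,'line',w.round(1),'ang',a(w[1]-w[0]).round(1),'from centre',a(w[1]-c).round(1),'green',a(np.array(g)-c).round(1),np.hypot(*(np.array(g)-c)).round(1))
# bar edges: near edge and far edges on top z=74
w=z('w2.npz',[(205,432),(410,412)],74); print('bar low edge',w.round(1),a(w[1]-w[0]))
d=np.load('w2.npz')['d'];
```

```text
rim [ 587.1 -135.    39.5] [-0.1 -0.6  0.2  0.6  0.1 -0.  -0.1 -0.2 -0.7  0.2  1.3 -0.2 -0.4  0.2]
w1.npz line [[ 588.6 -137.5]
 [ 579.2 -111.3]] ang 109.7 from centre 108.3 green 80.8 46.3
w2.npz line [[ 588.9 -137.9]
 [ 579.4 -110.6]] ang 109.2 from centre 107.5 green 80.3 45.7
bar low edge [[ 598.5 -144.1]
 [ 586.2 -111.4]] 110.64777986355753
```

```bash
python3 -m creep '[{"translation":[0.3,-0.8,0],"delta_rot":[0,0,-0.124]},{"translation":[0.3,-0.8,0],"delta_rot":[0,0,-0.124]},{"translation":[0.3,-0.8,0],"delta_rot":[0,0,-0.124]},{"translation":[0.3,-0.8,0],"delta_rot":[0,0,-0.124]},{"translation":[0.3,-0.8,0],"delta_rot":[0,0,-0.124]}]' -0.25 15
python3 -m creep '[{"translation":[0.25,-0.8,0],"delta_rot":[0,0,-0.124]},{"translation":[0,-0.8,0],"delta_rot":[0,0,-0.124]},{"translation":[0,0,0],"delta_rot":[0,0,-0.124]},{"translation":[0,0,0],"delta_rot":[0,0,-0.124]},{"translation":[0,0,0],"delta_rot":[0,0,-0.124]}]'
python3 -m creep '[{"translation":[0,0,0],"delta_rot":[0,0,-0.124]},{"translation":[0,0,0],"delta_rot":[0,0,-0.124]},{"translation":[0,0,0],"delta_rot":[0,0,0]},{"translation":[0,0,0],"delta_rot":[0,0,0]},{"translation":[0,0,0],"delta_rot":[0,0,0]}]'
python3 - <<'E'
from h import *
show([587.4,-135.2,130],19.5)
p=optics.camera_params('wrist'); im,d=optics.grab_frame('wrist'); np.savez('w3.npz',im=im,d=d,mtx=p['mtx'],R=p['R'],t=p['t'])
cv2.imwrite('pics/w3.png',im[...,::-1])
E
```

```text
time_s: 6.12
ee_pos: [585.4, -119.5, 210.2]
ee_rot: [171.9, 90.0, 150.9]
force: [0.0, -0.6, -0.4]
gripper_width: 61.2
time_s: 6.53
ee_pos: [587.8, -135.3, 210.2]
ee_rot: [-152.7, 90.0, 150.8]
force: [-0.5, 0.1, 0.8]
gripper_width: 34.6
time_s: 6.95
ee_pos: [587.8, -135.5, 210.4]
ee_rot: [-132.5, 90.0, 157.3]
force: [-0.4, 0.1, -0.5]
gripper_width: 34.1
t 6.95 p [ 587.8 -135.5  210.4] x [-0.  0. -1.] jaw 19.78 q6 -33.853256679342245 F [-0.4  0.1 -0.5] w 34.1
go cm [-0.04  0.03 -8.04]
turn deg -0.28 rad -0.0049
level rotvec [-0.0001 -0.0002 -0.    ]
```

View pics/w3.png

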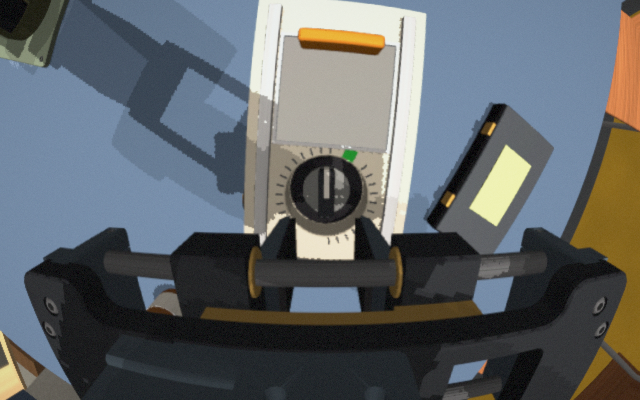

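Run:
```python
from h import *
im=np.load('w3.npz')['im']
cv2.imwrite('pics/z_w3.png',cv2.resize(im[140:245,270:385],None,fx=6,fy=6,interpolation=cv2.INTER_CUBIC)[...,::-1])
```

```text
(no output)
```

View pics/z_w3.png

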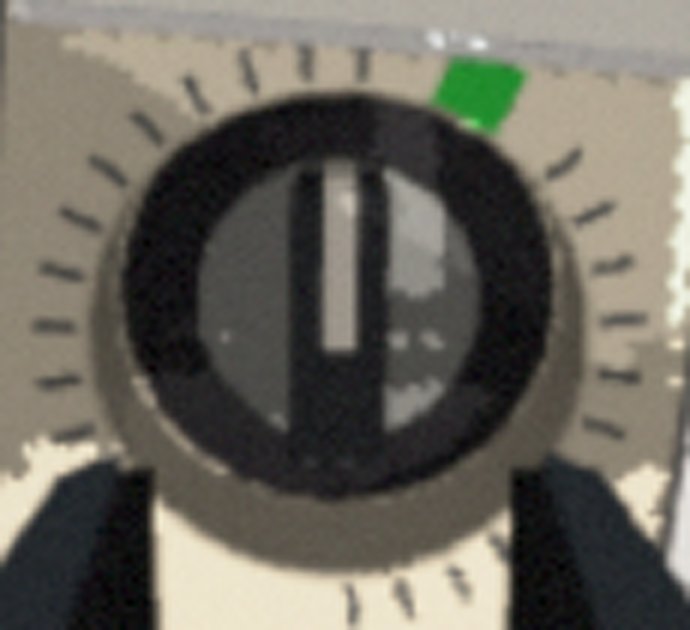

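Run:
```python
from h import *
from scipy.optimize import least_squares
q=np.load('w3.npz'); p={k:q[k] for k in('mtx','R','t')}
def z(pts,h):
    pts=np.array(pts,float); return rayplane('wrist',np.c_[269.6+pts[:,0]/6,139.6+pts[:,1]/6],h,p)[:,:2]
def a(v): return np.degrees(np.arctan2(v[...,1],v[...,0]))
rim=z([(93,325),(585,330),(345,572),(345,93),(180,500),(250,550),(440,555),(510,500),(130,200),(190,140),(550,215),(490,135)],80)
tk=z([(360,78),(308,78),(252,88),(203,110),(157,142),(124,180),(97,227),(82,275),(72,326),(80,380),(93,430),(553,172),(585,218),(597,268),(604,320),(606,374),(587,428),(350,592),(400,588),(452,572)],80)
for n,w in(('rim',rim),('tick',tk)):
    r=least_squares(lambda b:np.hypot(*(w-b[:2]).T)-b[2],[589,-136,40],loss='soft_l1'); print(n,r.x.round(1),r.fun.round(1)); c=r.x[:2]
    print('tick angs',a(tk-c).round(1))
    l=z([(340,352),(341,160)],74); print('line',l.round(1),a(l[1]-l[0]).round(1),a(l[1]-c).round(1))
    b=z([(290,440),(297,170)],74); b2=z([(382,430),(386,170)],74); print('bar edges',a(b[1]-b[0]).round(1),a(b2[1]-b2[0]).round(1), ((b+b2)/2).round(1).tolist())
    g=z([(433,105),(495,135),(448,58),(525,75)],80)-c; print('green',a(g).round(1),np.hypot(*g.T).round(1))
```

```text
rim [ 587.7 -134.5   39.3] [ 0.1 -0.1  0.6 -0.3 -1.5 -0.4  1.2 -0.3  0.5  0.1 -0.8  0.7]
tick angs [ 105.5  116.6  128.7  140.1  152.   162.9  174.7 -174.2 -162.8 -150.7
 -139.1   58.5   46.5   35.4   23.7   11.7   -0.9  -68.   -57.1  -45.3]
line [[ 589.1 -138.2]
 [ 578.6 -108.5]] 109.5 109.4
bar edges 108.1 109.3 [[593.3, -151.7], [579.2, -110.0]]
green [88.6 73.2 89.3 75.4] [39.9 40.5 47.6 50.8]
tick [ 588.2 -135.3   42.8] [-0.5 -0.3  0.1  0.2  0.4  0.2  0.  -0.3  0.2 -0.4 -0.1  0.4  0.7 -0.4
 -0.6  0.2 -0.4 -0.2  0.2  0.4]
tick angs [ 105.8  116.7  128.5  139.7  151.4  162.   173.7 -175.3 -163.9 -151.9
 -140.3   59.5   47.6   36.5   24.9   12.9    0.2  -68.1  -57.   -45. ]
line [[ 589.1 -138.2]
 [ 578.6 -108.5]] 109.5 109.7
bar edges 108.1 109.3 [[593.3, -151.7], [579.2, -110.0]]
green [89.2 74.1 89.8 76.1] [40.6 41.1 48.3 51.5]
```

Wrist estimate puts the pointer at about 109.4° and green at about 82°, a difference of about 28°. The spec says at least 34°, so I'll cross-check with the first top picture.

Run:
```python
from h import *
im=np.load('top0.npz')['im']
cv2.imwrite('pics/topzz.png',cv2.resize(im[185:230,345:400],None,fx=13,fy=13,interpolation=cv2.INTER_CUBIC)[...,::-1])
```

```text
(no output)
```

View pics/topzz.png

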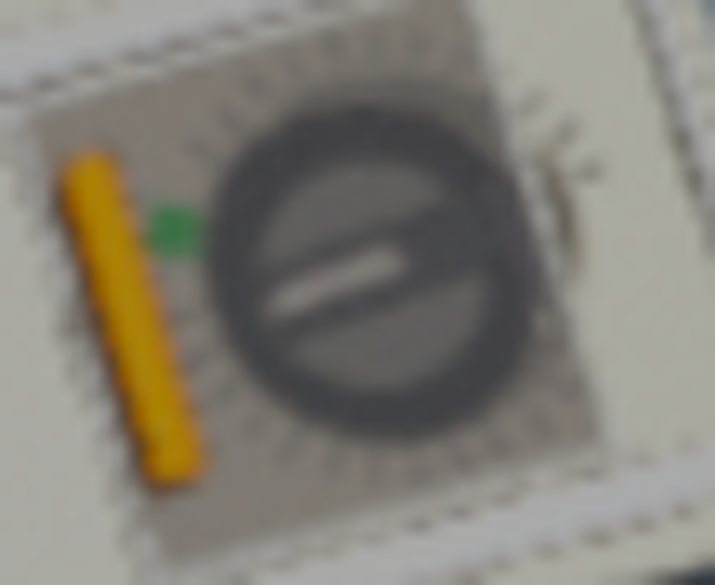

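```bash
python3 -m creep '[{"translation":[0,0,-2.5],"delta_rot":[0,0,-0.004]},{"translation":[0,0,-3],"delta_rot":[0,0,0]},{"translation":[0,0,-3],"delta_rot":[0,0,0]},{"translation":[0,0,-2],"delta_rot":[0,0,0]},{"translation":[0,0,-1.5],"delta_rot":[0,0,0]}]'
python3 -m creep '[{"translation":[0,0,-0.9],"delta_rot":[0,0,0]},{"translation":[0,0,-0.7],"delta_rot":[0,0,0]},{"translation":[0,0,-0.4],"delta_rot":[0,0,0]},{"translation":[0,0,0],"delta_rot":[0,0,0]},{"translation":[0,0,0],"delta_rot":[0,0,0]}]'
python3 -c "
from h import *
show([587.8,-135.2,69],19.5)"
```

```text
time_s: 7.42
ee_pos: [586.6, -135.5, 88.1]
ee_rot: [-124.0, 89.8, 165.5]
force: [0.2, -0.8, 0.8]
gripper_width: 34.2
time_s: 7.83
ee_pos: [588.4, -136.0, 71.2]
ee_rot: [58.2, 89.9, -12.4]
force: [0.3, -1.1, -0.6]
gripper_width: 34.3
t 7.8333 p [ 588.4 -136.    71.2] x [ 0.001 -0.    -1.   ] jaw 19.38 q6 -33.49258367246351 F [ 0.3 -1.1 -0.6] w 34.3
go cm [-0.06  0.08 -0.22]
turn deg 0.12 rad 0.002
level rotvec [0.0003 0.0014 0.    ]
```

```bash
python3 -m creep '[{"translation":[-0.03,0.05,-0.15],"delta_rot":[0,0,0]},{"translation":[0,0,0],"delta_rot":[0,0,0]},{"translation":[0,0,0],"delta_rot":[0,0,0]},{"translation":[0,0,0],"delta_rot":[0,0,0]},{"translation":[0,0,0],"delta_rot":[0,0,0]}]' -1 12
python3 -m creep '[{"translation":[0,0,0],"delta_rot":[0,0,0]},{"translation":[0,0,0],"delta_rot":[0,0,0]},{"translation":[0,0,0],"delta_rot":[0,0,0]}]' 
python3 -c "
from h import *
show([587.8,-135.2,69],19.5)"
```

```text
time_s: 8.25
ee_pos: [588.7, -135.1, 69.6]
ee_rot: [76.6, 89.8, 6.0]
force: [2.6, 2.6, 0.6]
gripper_width: 16.2
time_s: 8.5
ee_pos: [588.6, -135.1, 69.6]
ee_rot: [76.7, 89.9, 6.0]
force: [3.9, 3.2, 2.4]
gripper_width: 16.3
t 8.5 p [ 588.6 -135.1   69.6] x [ 0.003  0.    -1.   ] jaw 19.35 q6 -33.435620055015676 F [3.9 3.2 2.4] w 16.3
go cm [-0.08 -0.01 -0.06]
turn deg 0.15 rad 0.0026
level rotvec [-0.0003  0.0026  0.    ]
```

```bash
python3 -m creep '[{"translation":[0.04,0.02,0],"delta_rot":[0,0,-0.06]},{"translation":[0,0,0],"delta_rot":[0,0,-0.12]},{"translation":[0,0,0],"delta_rot":[0,0,-0.12]},{"translation":[0,0,0],"delta_rot":[0,0,-0.12]},{"translation":[0,0,0],"delta_rot":[0,0,-0.1]}]' - 15
python3 -m creep '[{"translation":[0,0,0],"delta_rot":[0,0,0]},{"translation":[0,0,0],"delta_rot":[0,0,0]},{"translation":[0,0,0],"delta_rot":[0,0,0]},{"translation":[0,0,0],"delta_rot":[0,0,0]}]'
python3 - <<'E'
from h import *
show([587.8,-135.2,69],19.5)
p=optics.camera_params('wrist'); im,d=optics.grab_frame('wrist'); np.savez('w4.npz',im=im,d=d,mtx=p['mtx'],R=p['R'],t=p['t'])
cv2.imwrite('pics/w4.png',im[...,::-1])
E
```

```text
time_s: 8.92
ee_pos: [589.0, -135.1, 69.6]
ee_rot: [98.8, 89.9, -1.9]
force: [4.2, 3.6, 1.9]
gripper_width: 16.0
time_s: 9.25
ee_pos: [589.0, -135.1, 69.6]
ee_rot: [100.3, 89.9, -0.0]
force: [3.7, 3.1, 2.9]
gripper_width: 15.8
t 9.25 p [ 589.  -135.1   69.6] x [ 0.003 -0.    -1.   ] jaw -10.32 q6 -3.732129654307883 F [3.7 3.1 2.9] w 15.8
go cm [-0.12 -0.01 -0.06]
turn deg 29.82 rad 0.5205
level rotvec [0.     0.0026 0.    ]
```

View pics/w4.png

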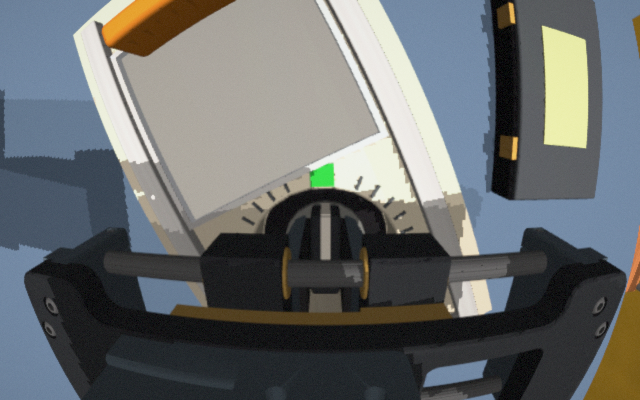

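Pointer line at column 325 and green centred at about column 322 (row 176), so they are well aligned. Checking numerically.

Run:
```python
from h import *
q=np.load('w4.npz'); im=q['im']; p={k:q[k] for k in('mtx','R','t')}
hsv=cv2.cvtColor(im,cv2.COLOR_RGB2HSV)
m=(hsv[...,0]>45)&(hsv[...,0]<85)&(hsv[...,1]>90); m[:150]=0;m[200:]=0
ys,xs=np.nonzero(m); print(xs.min(),xs.max(),ys.min(),ys.max())
w=rayplane('wrist',np.c_[xs,ys],80,p)[:,:2]; g=w.mean(0); print(g)
for c in ([589,-135.1],[588.2,-135.3],[587.5,-135]):
    a=np.degrees(np.arctan2(*(w-c).T[::-1])); print(a.min(),a.max(),np.degrees(np.arctan2(g[1]-c[1],g[0]-c[0])))
l=rayplane('wrist',[(325,210),(325,230)],74,p)[:,:2]; print(l,'jaw+90',79.7)
cv2.imwrite('pics/z_w4.png',cv2.resize(im[150:270,260:390],None,fx=5,fy=5,interpolation=cv2.INTER_CUBIC)[...,::-1])
```

```text
309 508 155 199
[603.94340696 -91.89831371]
10.399735896151784 94.5572407338484 70.91956379001935
10.428407531565119 93.23245664092609 70.06240722487532
10.198606059021552 92.1111157038358 69.11801521704383
[[ 592.58718482 -108.84486495]
 [ 590.63067965 -119.58978485]] jaw+90 79.7
```

View pics/z_w4.png

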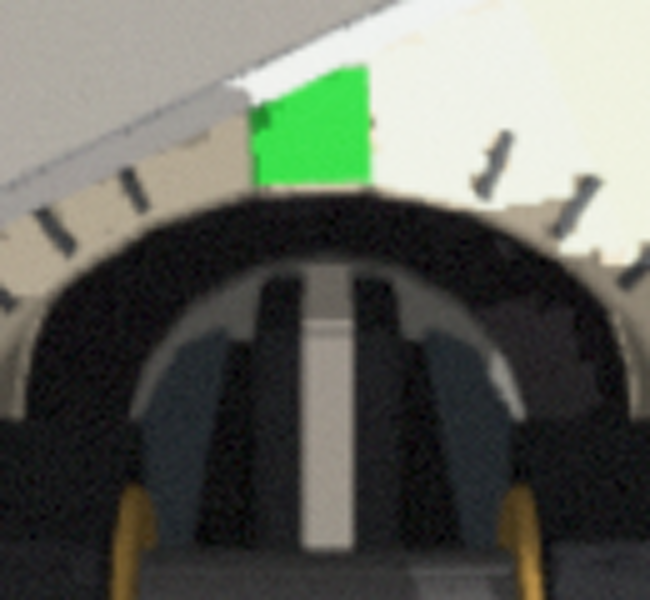

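The mark's base centre is at column 322 and the pointer at 325.6, about 2° or 0.7 mm at the pointer. That is within tolerance. Releasing and lifting straight up.

```bash
python3 -m creep '[{"translation":[0,0,0],"delta_rot":[0,0,0]},{"translation":[0,0,0],"delta_rot":[0,0,0]},{"translation":[0,0,0],"delta_rot":[0,0,0]},{"translation":[0,0,0],"delta_rot":[0,0,0]},{"translation":[0,0,0],"delta_rot":[0,0,0]}]' -0.3
python3 -m creep '[{"translation":[0,0,1],"delta_rot":[0,0,0]},{"translation":[0,0,2],"delta_rot":[0,0,0]},{"translation":[0,0,3],"delta_rot":[0,0,0]},{"translation":[0,0,3.5],"delta_rot":[0,0,0]},{"translation":[0,0,3],"delta_rot":[0,0,0]}]'
python3 -m creep '[{"translation":[0,0,1.5],"delta_rot":[0,0,0]},{"translation":[0,0,0],"delta_rot":[0,0,0]},{"translation":[0,0,0],"delta_rot":[0,0,0]},{"translation":[0,0,0],"delta_rot":[0,0,0]},{"translation":[0,0,0],"delta_rot":[0,0,0]}]'
python3 - <<'E'
from h import *
show([549.6,-0.5,210],104.9)
p=optics.camera_params('wrist'); im,d=optics.grab_frame('wrist'); np.savez('w5.npz',im=im,d=d,mtx=p['mtx'],R=p['R'],t=p['t'])
cv2.imwrite('pics/w5.png',cv2.resize(im[120:250,255:395],None,fx=5,fy=5,interpolation=cv2.INTER_CUBIC)[...,::-1])
E
```

```text
time_s: 9.72
ee_pos: [587.3, -135.4, 68.6]
ee_rot: [-77.2, 89.9, -177.6]
force: [1.3, -0.6, -0.3]
gripper_width: 31.9
time_s: 10.13
ee_pos: [587.9, -135.3, 196.6]
ee_rot: [76.8, 89.9, -23.6]
force: [0.4, -0.3, -0.2]
gripper_width: 32.5
time_s: 10.55
ee_pos: [586.9, -135.0, 207.2]
ee_rot: [-92.7, 89.8, 166.8]
force: [-0.6, -1.1, -0.7]
gripper_width: 31.9
t 10.55 p [ 586.9 -135.   207.2] x [-0.003  0.001 -1.   ] jaw -10.43 q6 -3.615160161647024 F [-0.6 -1.1 -0.7] w 31.9
go cm [-3.73 13.45  0.28]
turn deg -64.67 rad -1.1288
level rotvec [-0.0008 -0.0034 -0.    ]
```

View pics/w5.png

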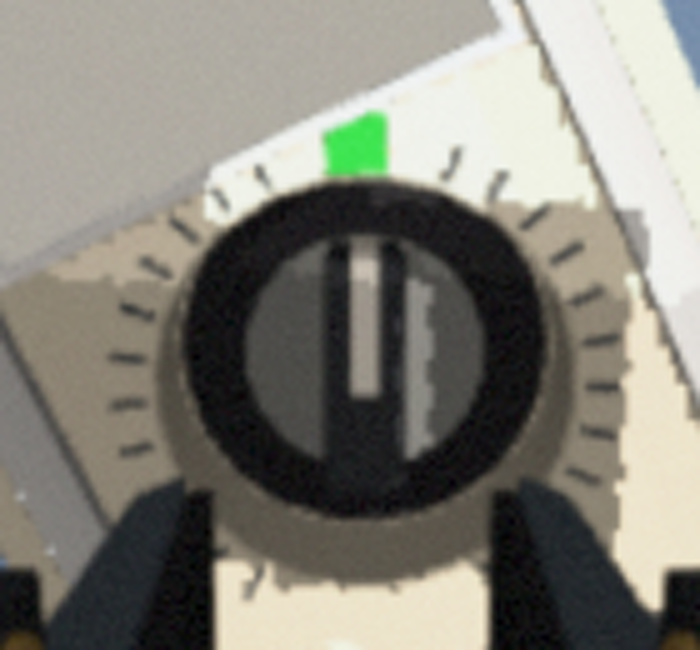

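Pointer is at column 365 and the mark centre at about 357, roughly 2° off, so the setting held. Now back to the fin.

```bash
python3 -m creep '[{"translation":[-0.37,1.34,0],"delta_rot":[0,0,-0.113]},{"translation":[-0.37,1.34,0],"delta_rot":[0,0,-0.113]},{"translation":[-0.37,1.34,0],"delta_rot":[0,0,-0.113]},{"translation":[-0.37,1.34,0],"delta_rot":[0,0,-0.113]},{"translation":[-0.37,1.34,0],"delta_rot":[0,0,-0.113]}]' 1
python3 -m creep '[{"translation":[-0.37,1.34,0],"delta_rot":[0,0,-0.113]},{"translation":[-0.37,1.34,0],"delta_rot":[0,0,-0.113]},{"translation":[-0.37,1.34,0],"delta_rot":[0,0,-0.113]},{"translation":[-0.37,1.34,0],"delta_rot":[0,0,-0.113]},{"translation":[-0.37,1.34,0],"delta_rot":[0,0,-0.113]}]'
python3 -m creep '[{"translation":[0,0,-1],"delta_rot":[0,0,0]},{"translation":[0,0,-2],"delta_rot":[0,0,0]},{"translation":[0,0,-1],"delta_rot":[0,0,0]},{"translation":[0,0,0],"delta_rot":[0,0,0]},{"translation":[0,0,0],"delta_rot":[0,0,0]}]'
python3 - <<'E'
from h import *
show([549.6,-0.5,105.5],104.9)
E
```

```text
time_s: 11.02
ee_pos: [568.7, -67.6, 207.6]
ee_rot: [-53.4, 89.9, 173.5]
force: [0.1, -0.4, -0.2]
gripper_width: 62.2
time_s: 11.43
ee_pos: [550.2, -0.5, 207.7]
ee_rot: [-13.7, 89.9, -179.2]
force: [1.3, 0.7, -1.0]
gripper_width: 91.0
time_s: 11.85
ee_pos: [550.5, -1.7, 167.8]
ee_rot: [-10.0, 89.8, -175.1]
force: [-0.6, -0.3, -0.1]
gripper_width: 91.0
t 11.85 p [550.5  -1.7 167.8] x [-0.003 -0.    -1.   ] jaw -75.13 q6 73.77089768774226 F [-0.6 -0.3 -0.1] w 91.0
go cm [-0.09  0.12 -6.23]
turn deg 0.03 rad 0.0005
level rotvec [ 0.0002 -0.0027  0.    ]
```

```bash
python3 -m creep '[{"translation":[-0.09,0.12,-1.5],"delta_rot":[0,-0.0027,0]},{"translation":[0,0,-2],"delta_rot":[0,0,0]},{"translation":[0,0,-1.7],"delta_rot":[0,0,0]},{"translation":[0,0,-0.9],"delta_rot":[0,0,0]},{"translation":[0,0,0],"delta_rot":[0,0,0]}]'
python3 -m creep '[{"translation":[0,0,0],"delta_rot":[0,0,0]},{"translation":[0,0,0],"delta_rot":[0,0,0]},{"translation":[0,0,0],"delta_rot":[0,0,0]},{"translation":[0,0,0],"delta_rot":[0,0,0]},{"translation":[0,0,0],"delta_rot":[0,0,0]}]' -1 12
python3 -m creep '[{"translation":[0,0,0],"delta_rot":[0,0,0]},{"translation":[0,0,0],"delta_rot":[0,0,0]},{"translation":[0,0,0],"delta_rot":[0,0,0]},{"translation":[0,0,0],"delta_rot":[0,0,0]},{"translation":[0,0,0],"delta_rot":[0,0,0]}]'
python3 -m creep '[{"translation":[0,0,0],"delta_rot":[0,0,0]},{"translation":[0,0,0],"delta_rot":[0,0,0]},{"translation":[0,0,0],"delta_rot":[0,0,0]}]'
python3 -c "
from h import *
show([577,-93.6,105.5],104.9)"
```

```text
time_s: 12.27
ee_pos: [549.3, -0.3, 106.6]
ee_rot: [-0.3, 90.0, -165.5]
force: [-0.1, 0.2, -0.4]
gripper_width: 90.8
time_s: 12.68
ee_pos: [550.5, 0.0, 108.7]
ee_rot: [163.7, 89.8, -1.5]
force: [0.0, 0.3, 0.2]
gripper_width: 60.6
time_s: 13.1
ee_pos: [550.0, 0.0, 108.0]
ee_rot: [163.1, 89.8, -2.0]
force: [0.2, 0.0, -0.1]
gripper_width: 27.3
time_s: 13.35
ee_pos: [550.0, 0.1, 107.9]
ee_rot: [164.7, 89.9, -0.5]
force: [0.5, 0.4, -0.8]
gripper_width: 11.8
t 13.35 p [5.500e+02 1.000e-01 1.079e+02] x [ 0.003 -0.    -1.   ] jaw -75.16 q6 73.96429882826699 F [ 0.5  0.4 -0.8] w 11.8
go cm [ 2.7  -9.37 -0.24]
turn deg 0.06 rad 0.001
level rotvec [0.     0.0026 0.    ]
```

Gripped. I'll slide about 92 mm shut along (0.256,-0.967), then inch to the stop.

```bash
python3 -m creep '[{"translation":[0.26,-0.97,0],"delta_rot":[0,0,0]},{"translation":[0.51,-1.93,0],"delta_rot":[0,0,0]},{"translation":[0.51,-1.93,0],"delta_rot":[0,0,0]},{"translation":[0.51,-1.93,0],"delta_rot":[0,0,0]},{"translation":[0.26,-0.97,0],"delta_rot":[0,0,0]}]'
python3 -m creep '[{"translation":[0.15,-0.58,0],"delta_rot":[0,0,0]},{"translation":[0.13,-0.48,0],"delta_rot":[0,0,0]},{"translation":[0,0,0],"delta_rot":[0,0,0]},{"translation":[0,0,0],"delta_rot":[0,0,0]},{"translation":[0,0,0],"delta_rot":[0,0,0]}]'
python3 -m creep '[{"translation":[0.05,-0.19,0],"delta_rot":[0,0,0]},{"translation":[0.05,-0.19,0],"delta_rot":[0,0,0]},{"translation":[0,0,0],"delta_rot":[0,0,0]},{"translation":[0,0,0],"delta_rot":[0,0,0]}]'
python3 -c "
from h import *
show([577,-93.6,105.5],104.9)"
```

```text
time_s: 13.77
ee_pos: [571.1, -79.2, 107.9]
ee_rot: [161.3, 89.8, -3.9]
force: [0.7, 1.5, 1.1]
gripper_width: 11.3
time_s: 14.18
ee_pos: [573.4, -87.7, 108.0]
ee_rot: [153.7, 89.8, -11.4]
force: [1.2, -0.1, -1.2]
gripper_width: 11.9
time_s: 14.52
ee_pos: [574.3, -91.3, 107.9]
ee_rot: [172.7, 89.8, 7.5]
force: [1.0, 1.6, 0.1]
gripper_width: 11.9
t 14.5167 p [574.3 -91.3 107.9] x [ 0.003  0.    -1.   ] jaw -75.16 q6 64.9396210230471 F [1.  1.6 0.1] w 11.9
go cm [ 0.27 -0.23 -0.24]
turn deg 0.06 rad 0.0011
level rotvec [-0.0003  0.0026  0.    ]
```

```bash
for i in 1 ; do python3 -m creep '[{"translation":[0.05,-0.19,0],"delta_rot":[0,0,0]},{"translation":[0,0,0],"delta_rot":[0,0,0]},{"translation":[0,0,0],"delta_rot":[0,0,0]}]'
python3 -m creep '[{"translation":[0.05,-0.19,0],"delta_rot":[0,0,0]},{"translation":[0,0,0],"delta_rot":[0,0,0]},{"translation":[0,0,0],"delta_rot":[0,0,0]}]'
python3 -m creep '[{"translation":[0.05,-0.19,0],"delta_rot":[0,0,0]},{"translation":[0,0,0],"delta_rot":[0,0,0]},{"translation":[0,0,0],"delta_rot":[0,0,0]}]'; done
```

```text
time_s: 14.77
ee_pos: [575.0, -93.6, 108.0]
ee_rot: [163.9, 89.8, -1.2]
force: [1.8, 0.9, -0.5]
gripper_width: 12.0
time_s: 15.02
ee_pos: [575.5, -95.7, 107.9]
ee_rot: [158.3, 89.8, -6.9]
force: [1.5, 1.0, -1.6]
gripper_width: 11.9
time_s: 15.27
ee_pos: [575.5, -95.9, 108.0]
ee_rot: [-140.1, 89.8, 54.7]
force: [0.5, 7.1, 0.1]
gripper_width: 11.7
```

```bash
python3 -m creep '[{"translation":[0.02,-0.1,0],"delta_rot":[0,0,0]},{"translation":[0,0,0],"delta_rot":[0,0,0]},{"translation":[0,0,0],"delta_rot":[0,0,0]}]'
python3 -m creep '[{"translation":[0,0,0],"delta_rot":[0,0,0]},{"translation":[0,0,0],"delta_rot":[0,0,0]},{"translation":[0,0,0],"delta_rot":[0,0,0]},{"translation":[0,0,0],"delta_rot":[0,0,0]},{"translation":[0,0,0],"delta_rot":[0,0,0]}]' 0.2
python3 -m creep '[{"translation":[0,0,1],"delta_rot":[0,0,0]},{"translation":[0,0,2],"delta_rot":[0,0,0]},{"translation":[0,0,3],"delta_rot":[0,0,0]},{"translation":[0,0,2],"delta_rot":[0,0,0]},{"translation":[0,0,2],"delta_rot":[0,0,0]}]' 1
python3 -m creep '[{"translation":[0,0,0],"delta_rot":[0,0,0]},{"translation":[0,0,0],"delta_rot":[0,0,0]},{"translation":[0,0,0],"delta_rot":[0,0,0]},{"translation":[0,0,0],"delta_rot":[0,0,0]},{"translation":[0,0,0],"delta_rot":[0,0,0]}]'
python3 - <<'E'
from h import *
show()
p=optics.camera_params('wrist'); im,d=optics.grab_frame('wrist'); np.savez('w6.npz',im=im,d=d,mtx=p['mtx'],R=p['R'],t=p['t'])
cv2.imwrite('pics/w6.png',im[...,::-1])
E
```

```text
time_s: 15.52
ee_pos: [575.6, -96.0, 108.0]
ee_rot: [-122.7, 89.7, 72.1]
force: [-0.1, 8.3, 0.7]
gripper_width: 11.9
time_s: 15.93
ee_pos: [576.0, -98.8, 108.0]
ee_rot: [154.8, 89.8, -10.4]
force: [0.0, -0.5, 0.4]
gripper_width: 42.5
time_s: 16.35
ee_pos: [576.3, -98.7, 210.4]
ee_rot: [156.9, 89.7, -8.3]
force: [0.1, -0.0, -0.1]
gripper_width: 75.8
time_s: 16.77
ee_pos: [575.3, -98.3, 206.6]
ee_rot: [-93.4, 90.0, 101.4]
force: [0.6, -0.4, 0.2]
gripper_width: 91.0
t 16.7667 p [575.3 -98.3 206.6] x [-0.  0. -1.] jaw -75.17 q6 64.32964485300705 F [ 0.6 -0.4  0.2] w 91.0
level rotvec [-0.0004 -0.0001 -0.    ]
```

View pics/w6.png

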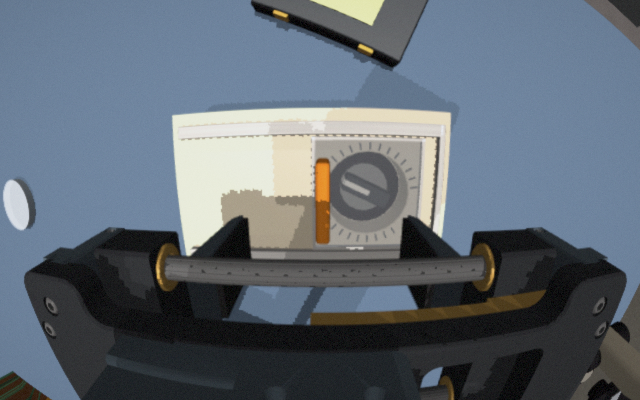

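The wrist view shows the guard over the well, with the fin at columns 317–329 and the pointer aimed at the mark behind the fin. The slide holds at a hard stop (8 N). Last check from the fixed cameras, after drawing the arm aside.

```bash
python3 -m creep '[{"translation":[-1,2,1],"delta_rot":[0,0,0]},{"translation":[-2,3,1],"delta_rot":[0,0,0]},{"translation":[-2,3,1],"delta_rot":[0,0,0]},{"translation":[-2,3,0],"delta_rot":[0,0,0]},{"translation":[-2,3,0],"delta_rot":[0,0,0]}]' 
python3 -m creep '[{"translation":[-2,3,0],"delta_rot":[0,0,0]},{"translation":[-2,3,0],"delta_rot":[0,0,0]},{"translation":[-2,3,0],"delta_rot":[0,0,0]},{"translation":[-2,3,0],"delta_rot":[0,0,0]},{"translation":[-1,2,0],"delta_rot":[0,0,0]}]' 
python3 -m creep '[{"translation":[0,0,0],"delta_rot":[0,0,0]},{"translation":[0,0,0],"delta_rot":[0,0,0]},{"translation":[0,0,0],"delta_rot":[0,0,0]},{"translation":[0,0,0],"delta_rot":[0,0,0]},{"translation":[0,0,0],"delta_rot":[0,0,0]}]'
python3 - <<'E'
from h import *
show()
im,d=optics.grab_frame('top'); a=np.load('top0.npz')['im']
hsv=cv2.cvtColor(im,cv2.COLOR_RGB2HSV)
m=((hsv[...,0]>8)&(hsv[...,0]<25)&(hsv[...,1]>170)&(hsv[...,2]>120)).astype(np.uint8); m[:160]=0;m[260:]=0;m[:,:300]=0;m[:,420:]=0
ys,xs=np.nonzero(m); f=rayplane('top',[xs.mean(),ys.mean()],121)[0]; print('fin',len(xs),f, 'moved from start along supply y', (f[:2]-[571.95,-76.2])@[-.256,.967])
for n,(y0,y1,x0,x1) in dict(box=(115,165,305,385),jar=(240,280,450,495),dish=(255,300,150,198)).items():
    print(n,'max/mean diff',np.abs(im[y0:y1,x0:x1].astype(int)-a[y0:y1,x0:x1]).max(),np.abs(im[y0:y1,x0:x1].astype(int)-a[y0:y1,x0:x1]).mean().round(2))
z=cv2.resize(im[185:230,345:400],None,fx=11,fy=11,interpolation=cv2.INTER_CUBIC)
cv2.imwrite('pics/tend.png',z[...,::-1]); cv2.imwrite('pics/tendf.png',im[...,::-1])
E
```

```text
time_s: 17.23
ee_pos: [485.2, 42.6, 238.0]
ee_rot: [166.9, 89.8, 1.6]
force: [-0.2, 0.8, -0.5]
gripper_width: 90.8
time_s: 17.65
ee_pos: [393.5, 183.3, 237.5]
ee_rot: [178.2, 90.0, 13.1]
force: [0.1, -0.3, -0.3]
gripper_width: 91.7
time_s: 18.07
ee_pos: [396.6, 180.7, 237.8]
ee_rot: [153.3, 89.9, -12.0]
force: [0.4, -0.3, -0.1]
gripper_width: 91.4
t 18.0667 p [396.6 180.7 237.8] x [ 0.002 -0.001 -1.   ] jaw -75.27 q6 98.35022572613276 F [ 0.4 -0.3 -0.1] w 91.4
level rotvec [0.0005 0.0024 0.    ]
fin 111 [576.52618779 -94.42491065 121.        ] moved from start along supply y -18.794992668817915
box max/mean diff 9 1.92
jar max/mean diff 8 1.98
dish max/mean diff 129 11.33
```

View pics/tend.png

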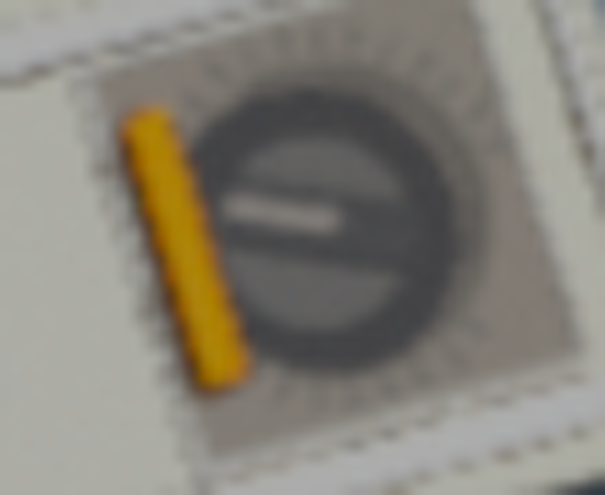

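View pics/tendf.png

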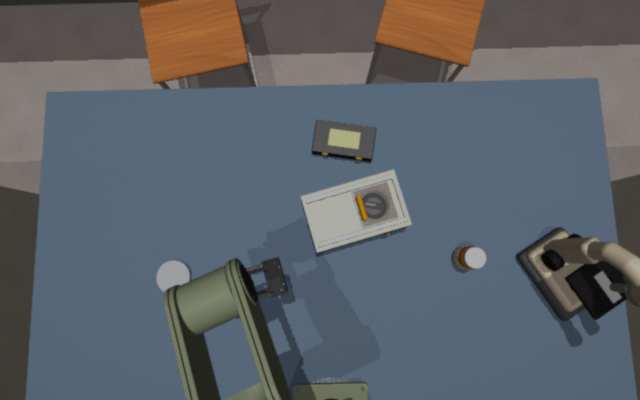

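```bash
python3 -c "
from workcell import env
print(env.job_done())"
```

```text
the job is handed in; nothing more can be done
None
```

I opened the guard by about 77 mm, turned the knob about 30° clockwise, slid the guard shut against its stop, and handed the job in at about 18 s. No verdict came back.

**Pointer:** with the guard open and the knob released, it was about 2° (0.7 mm of the 2.7 mm allowed) past the middle of the green mark. The last top view agrees, though the mark itself is then hidden behind the fin.

**Guard:** it held at a hard stop under about 8 N. The fin ended about 41 mm from the well's axis, against roughly 43 mm expected when shut. That is a reading within calibration error, not a direct one.

**Bystanders:** the slide box and jar look unchanged in the top view (pixel differences at noise level). The dish check showed large differences, because the arm partly covered the dish in the last picture. The part still visible sat in the same place, and the arm never went down near it.

**Disagreement:** the task says the mark is at least 0.6 rad (34°) clockwise from the start. I measured 27–29° from the wrist camera and about 32° from the top camera. I went with the pictures and confirmed the alignment after turning.

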